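Fit the display post in the socket drilled to full depth

TASK

Take the turned post with the dished cup out of the drying rack and fit it in the gourd stand, the clamped dark plank. The drill stop slipped, so only one of its three sockets got its full depth: push the post down until you feel it bottom, see whether the burnt line round it has come down to the top of the plank, and if it still stands clear, draw the post out and try another socket. Leave the post standing upright, pushed fully home in the socket that takes it to the line; do not press hard once it has bottomed, and leave everything else on the table where it is.

Things in the scene. Friction and masses are not known exactly. Their poses are not given: they have to be found in the camera images.
- post: Turned mid-brown wooden post, 138 mm long, about 70 g, round about its z (z up from the foot; yaw is free). Origin: middle of the foot end. Shaft 14 mm thick, an 18 mm bead at 100 mm height; on top a dished cup 44 mm across with a straight side from 122 to 138 mm: grip it there from above. Starts upright in any of the three rack holes, foot on the hole's bottom.
- foot: The lower 50 mm of the same post (part of it), 14 mm thick, origin at the middle of the foot end, axes as the post; the last 8 mm taper to 9 mm. The sockets' bottoms are thin: a push of 15 to 20 N at the tool is plenty to bottom it, and they split if the forces on this part, lips and bottom together, pass 80 N: feed slowly, about 15 mm/s. Do not grip it here.
- line (a point): The middle of the dark line, 2.5 mm wide, burnt round the post 42 mm above its foot end: the depth to which the post has to go in.
- plank: Gourd stand: dark hardwood plank 90 (x) by 290 (y) by 56 (z) mm, origin under its centre, top at z = 56 mm, clamped down (fixed). Three upright sockets in a row at y = -80, 0, +80 mm, each with a flush black rubber grommet. Two steel toggle clamps on its +x side reach over it at y = -120 and +120 mm: 84 mm high, from x = 14 to 135 mm.
- socket0 (a point): Mouth centre, on the plank's top, of the socket at y = -80 mm: a blind hole 15.5 mm wide; 3 rubber lips 4 to 12 mm down leave 10 mm free and grip the post: pushing it in takes 5 to 15 N, most as it enters them 10 to 15 mm down; it does not drop in. One of the three sockets is 41.5 to 45 mm deep, the other two only 23 to 31 mm; which one changes each time and does not show from outside.
- socket1 (a point): Mouth centre, on the plank's top, of the socket at y = +0 mm: a blind hole 15.5 mm wide; 3 rubber lips 4 to 12 mm down leave 10 mm free and grip the post: pushing it in takes 5 to 15 N, most as it enters them 10 to 15 mm down; it does not drop in. One of the three sockets is 41.5 to 45 mm deep, the other two only 23 to 31 mm; which one changes each time and does not show from outside.
- socket2 (a point): Mouth centre, on the plank's top, of the socket at y = +80 mm: a blind hole 15.5 mm wide; 3 rubber lips 4 to 12 mm down leave 10 mm free and grip the post: pushing it in takes 5 to 15 N, most as it enters them 10 to 15 mm down; it does not drop in. One of the three sockets is 41.5 to 45 mm deep, the other two only 23 to 31 mm; which one changes each time and does not show from outside.
- rack: Drying rack: a paler brown block 65 (x) by 190 (y) by 50 (z) mm, origin under its centre, fixed. Three loose holes 15 mm wide and 34 mm deep (their bottoms at z = 16 mm) at y = -60, 0 and +60 mm.
- finial: Bystander in the rack: a turned finial of the same wood, 116 mm long, with an egg-shaped knob 32 mm thick on top; origin at its foot. Leave it.
- spindle: Bystander in the rack: a slender turned spindle of the same wood, 108 mm long, 24 mm collar at half height, no cup; origin at its foot. Leave it.
- tape: Bystander: a roll of yellow tape lying flat, 75 mm across, 24 mm high, near the rack; origin under its centre.
- sandblock: Bystander: a cork sanding block 45 x 85 x 32 mm on the table before the plank; origin under its centre.
- jar: Bystander: a jar of brown lacquer with white cap, 58 mm across, 85 mm high; origin under its centre.
- tin: Bystander: a steel tin with green label, 84 mm across, 100 mm high; origin under its centre.
- smallgourd: Bystander: a small two-bellied gourd standing upright, 150 mm high, 95 mm across; origin under its centre.
- brush: Bystander: a flat red-handled brush lying on the table, 206 mm long, 14 mm thick; origin under it, 100 mm from the handle end.
There are look-alikes about, which are no part of the job. Leave any purple look-alike of the post alone.

How it is judged (in metres and radians):
On the way, in this order (a step that is already met when the one before it is completed fails the run):
1. the post is lifted clear of the rack (foot above 60 mm) (height (world z) of foot above 0.06 m), for 0.1 s.
2. the post is pressed on the bottom of the full-depth socket (over 20 N on its lower part), its line down at the plank's top ((horizontal distance between foot and socket0 below 0.004 m or horizontal distance between foot and socket1 below 0.004 m or horizontal distance between foot and socket2 below 0.004 m) and z of line in the frame of plank between 0.048 and 0.058 m and angle between post's own z axis and vertical below 0.07 rad and contact force between foot and anything else above 20 N).
At the end, for the whole second after the job is handed in: The post stands released and at rest in the one full-depth socket: foot within 4 mm of the socket's axis, the middle of the burnt line no more than 2 mm above the plank's top face (nor 8 mm below it), within 0.07 rad of upright; the bystanders are where they were ((horizontal distance between foot and socket0 below 0.004 m or horizontal distance between foot and socket1 below 0.004 m or horizontal distance between foot and socket2 below 0.004 m) and z of line in the frame of plank between 0.048 and 0.058 m and angle between post's own z axis and vertical below 0.07 rad and linear speed of post below 0.02 m/s and contact force between the fingers and post below 0.1 N); the robot touches nothing.
It fails at once if the lower part of the post is pressed with more than 80 N, all its contacts together (contact force between foot and anything else above 80 N).
It fails at once if a bystander is moved by more than 25 mm or tipped over (distance of any of finial, spindle, tape, sandblock, jar, tin, smallgourd, brush from where it was at the start of the episode above 0.025 m or angle between any of finial, spindle, tape, sandblock, jar, tin, smallgourd, brush's own z axis and vertical above 0.35 rad).
It also fails if it takes over 54 s, if anything falls off the work surface, if the arm or the gripper's body presses on something with over 40 N, if the wrist force passes 120 N, or if a joint passes its speed limit or range.

ROBOT

A 6-joint arm with a two-finger parallel gripper is mounted at the origin on the work surface. World frame = base frame: x ahead of the robot, y to its left, z up, the work surface at z = 0. Lengths are in m, angles in degrees, forces in N, time in s.
With the tool pointing down it reaches from about 0.375 to 0.9 m from the base axis. Payload 3.1 kg.
Tool frame: the origin (TCP) lies on the centre line of the jaws, within the pads' length; the fingertips stand 17 mm ahead of it and the grasp point (between the pads) lies 2 mm behind it; z points along the fingers, y is the line along which they close (so a half turn about z gives the same grasp; the last joint's range is limited). The gripper opens to 87 mm and grips with 3 to 60 N. Pads are 19 mm wide; open, the fingers measure 117 mm over their backs; the gripper's body (75 mm by 190 mm) begins 51 mm behind the grasp point.
Start: joints at [55.548, 30.224, 82.088, -0, 67.689, -10.227], TCP at [0.256, 0.57, 0.24] pointing down, gripper open.
Joint ranges: [-176.69, 176.69], [-43.24, 126.21], [12.49, 139.97], [-82, 262], [0, 151.66], [-163.58, 163.58]. Speed limits (degrees/s): [159.86, 159.86, 180, 180, 180, 180].

INTERFACE

Orientations are given as a 3x3 rotation matrix whose columns are the frame's x, y, z axes.
In Python, from rig import bot, imaging, finder gives the robot as it stands. The module is installed in compiled form; this text tells all that it offers.
- The arm moves only by the tool play_rows, never from a script. Its argument "motion" is a list that holds one entry, the list of rows, each a list of 6 numbers: the shift along the tool's x, y, z in parts of the range, where 1.0 means 0.8 m, then the turn, a rotation vector about the tool's x, y, z in parts of the range, where 1.0 means 2 pi rad. In form: [[[dx, dy, dz, wx, wy, wz], ...]]. A call has 1 to 8 rows; each row is the pose to reach, as a shift and turn from the pose commanded when the call began, along the tool's axes at that moment; what a row does not reach only later rows make up. A row lasts 1/12 s, in which the tool goes at most 41.7 mm and 7.16 degrees, less where a joint would pass 70% of its speed; a pose out of reach is approached as far as the arm can. Shift and turn numbers lie between -1 and 1, and a call with a number outside is refused. A call with a gripper value outside its range is refused whole. "fingers" is the finger opening in m, from 0 to 0.087, set as the call begins (left out, the last holds). The fingers move at their own pace and stop on an object; the grip force is fixed at half the most. Time passes only in rows, so rows that repeat a pose let the fingers close. It gives the time, the measured TCP pose, the force, the opening and the grip force at its end, in the units of the state.
- bot.read_state(): the state, without advancing time (a new reading comes with each control period).
- imaging.capture(name): name is "scene" or "top"; returns a dict with "frame" (480x640x3 uint8, red, green, blue), "camera_matrix" (3x3 intrinsics, pixels), "k1" (the pictures are not rectified: a ray, as slopes to the right and down, at radius r is drawn at 1 + k1 r^2 times it, then the intrinsics apply), "R" (3x3) and "t" (3): a world point X has camera coordinates R X + t. Camera axes: x right, y down, z forward; pixel columns grow to the right and rows downward; lengths in m; the calibration is good to about 2 mm. A picture is of the moment at which its call begins. There is no depth.
- bot.hand_in(): hands the job in; it is judged then, once.
Trained networks look in the newest picture that a camera, given by its name, has taken for a name from the list of things; names that differ only in an ending like _2 or _b are one class to them, and where a whole thing is asked for, a point or a joint stands for the part that bears it (a point fixed in the world has none). Each returns a list of dicts, best first, with "confidence" (0 to 1); they miss things now and then, are a little off and sometimes report something else, mostly with a low value. They report only what shows in the picture. A call takes as long as a camera call. They do not tell look-alikes from the thing itself.
- finder.recognise(camera, name): "at" ([x, y, z] in m, in world coordinates, good to about 4 mm: the middle of the surface that is visible of it).
- finder.outline_of(camera, name): "pixels" (480x640 bool, what is visible of it).
The state is a dict: "time_s": time; "joint_positions": joint angles; "qvel": joint speeds; "tau": joint torques, N m; "position": TCP position; "tcp_rot": TCP orientation; "force": force on the tool from outside, world axes, zero at the start; "moment": the same for the moment, N m; "opening": opening from 0.0 (shut) to 1.0 (fully open); "grasp_force": force on a finger pad.
Only numpy, scipy, OpenCV 4.12 (cv2) and the standard library are available. Lean on these libraries where they do the work, as an engineer would, in place of code of your own. Each camera call takes 0.05 s, during which the arm holds its last target. There are 200 camera calls.

## Working session

There is one attempt and no reset: what is moved stays moved. The work goes in short steps, Python scripts to look and compute and a tool call to move; the robot and the scene stay as the last step left them, time stands still between calls to the robot, and variables do not carry over. Pictures are saved under pics/ and viewed, at most 10 in all, crops included, and the job is handed in when it is done.

Besides the shell and the picture viewer there is one more tool, called after "Emit:" by a JSON object that holds its "fn" and its "kwargs". play_rows: Moves the arm, as the interface text tells. Its arguments: {"type":"object","properties":{"motion":{"type":"array"},"fingers":{"type":"number"}},"required":["motion"]}

```bash
mkdir -p pics; cat > h.py <<'E'
import numpy as np, cv2
from rig import bot, imaging, finder
def cap(n,save=None):
    c=imaging.capture(n)
    if save: cv2.imwrite('pics/'+save,c['frame'][:,:,::-1])
    return c
def proj(c,X):
    p=np.atleast_2d(X)@np.array(c['R']).T+c['t']; s=p[:,:2]/p[:,2:]; r2=(s**2).sum(1,keepdims=True)
    s=s*(1+c['k1']*r2); K=np.array(c['camera_matrix']); return s@K[:2,:2].T+K[:2,2]
def ray(c,uv):
    K=np.array(c['camera_matrix']); d=(np.array(uv,float)-K[:2,2])/[K[0,0],K[1,1]]; s=d.copy()
    for _ in range(20): s=d/(1+c['k1']*(s@s))
    R=np.array(c['R']); o=-R.T@c['t']; v=R.T@np.r_[s,1]; return o,v/np.linalg.norm(v)
def atz(c,uv,z):
    o,v=ray(c,uv); return o+v*(z-o[2])/v[2]
def tri(rs):
    A=0;b=0
    for o,v in rs: P=np.eye(3)-np.outer(v,v); A=A+P; b=b+P@o
    return np.linalg.solve(A,b)
E
python3 - <<'E'
from h import *
np.set_printoptions(precision=4,suppress=True)
for n in ('scene','top'):
    c=cap(n,n+'0.png'); print(n,'cam at',-np.array(c['R']).T@c['t'])
    for k in ('post','line','plank','socket0','socket1','socket2','rack','finial','spindle','tape','sandblock','jar','tin','smallgourd','brush'):
        print(k,[(np.round(d['at'],3).tolist(),round(d['confidence'],2)) for d in finder.recognise(n,k)[:4]])
s=bot.read_state(); print(s)
E
```

```text
scene cam at [1.2112 0.7036 0.8954]
post [([0.571, 0.169, 0.145], 0.64)]
line [([0.664, 0.109, 0.134], 0.88), ([0.568, 0.171, 0.148], 0.64)]
plank [([0.532, -0.097, 0.059], 0.84)]
socket0 [([0.531, -0.102, 0.056], 0.87), ([0.552, 0.229, 0.115], 0.63)]
socket1 [([0.531, -0.102, 0.056], 0.87), ([0.552, 0.229, 0.115], 0.63)]
socket2 [([0.531, -0.102, 0.056], 0.87), ([0.552, 0.229, 0.115], 0.63)]
rack [([0.567, 0.238, 0.045], 0.75)]
finial [([0.552, 0.23, 0.111], 0.87)]
spindle [([0.539, 0.285, 0.088], 0.78), ([0.404, -0.126, 0.032], 0.23)]
tape [([0.666, 0.223, 0.017], 0.94), ([0.539, 0.286, 0.089], 0.65)]
sandblock [([0.406, -0.126, 0.03], 0.56), ([0.57, 0.171, 0.15], 0.17)]
jar [([0.801, 0.066, 0.06], 0.7), ([0.531, -0.108, 0.056], 0.39)]
tin [([0.692, -0.384, 0.076], 0.7)]
smallgourd [([0.717, 0.342, 0.067], 0.95), ([0.574, 0.173, 0.06], 0.48)]
brush [([0.534, -0.099, 0.056], 0.66), ([0.437, -0.411, 0.01], 0.59)]
top cam at [ 0.4864 -0.0344  1.2935]
post [([0.57, 0.167, 0.148], 0.8), ([0.659, 0.106, 0.133], 0.71)]
line [([0.658, 0.105, 0.131], 0.83), ([0.566, 0.166, 0.153], 0.58)]
pl
[... 422 characters left out ...]
1, -0.113, 0.058], 0.29)]
tin [([0.67, -0.4, 0.099], 0.96)]
smallgourd [([0.693, 0.319, 0.066], 0.58)]
brush [([0.431, -0.419, 0.011], 0.53)]
{'time_s': 1.6, 'joint_positions': array([ 55.5485,  30.2251,  82.0896,   0.0024,  67.6899, -10.2271]), 'qvel': array([ 0.0551,  0.033 ,  0.0961, -0.0943, -0.0528,  0.0444]), 'tau': array([ -0.0028, -44.0008, -17.6976,   0.0631,   0.0505,  -0.    ]), 'position': array([0.2564, 0.5699, 0.2395]), 'tcp_rot': array([[-0.9119,  0.4103, -0.0001],
       [ 0.4103,  0.9119, -0.    ],
       [ 0.0001, -0.0001, -1.    ]]), 'force': array([ 0.2369, -0.2565,  0.3139]), 'moment': array([ 0.0088, -0.0753,  0.015 ]), 'grasp_force': 0.0, 'opening': 1.0000579890707206}
```

View pictures.

View pics/scene0.png

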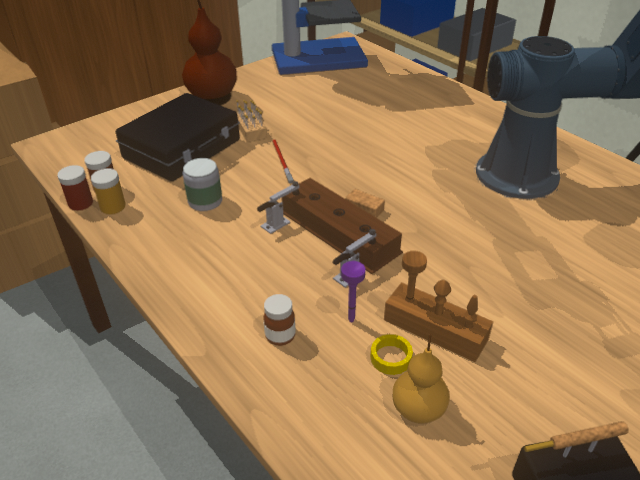

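View pics/top0.png

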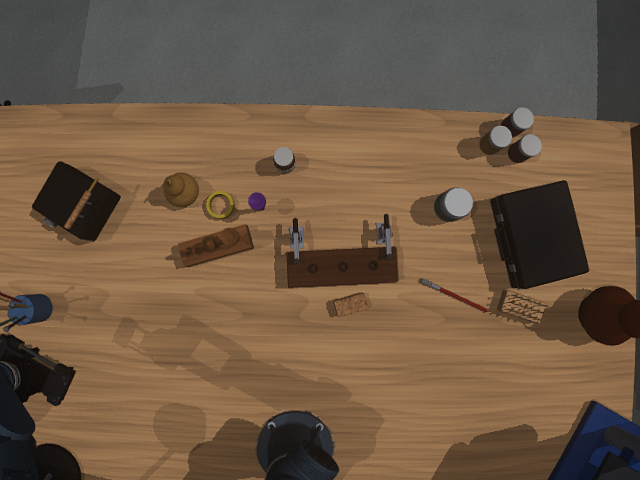

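```bash
cat > m.py <<'E'
from h import *
np.set_printoptions(precision=4,suppress=True)
G={'top':[(313,268),(343,267),(373,265)],'scene':[(367,228),(339,212),(314,197)]}
C={};S={};tiles=[]
for n in G:
    c=C[n]=cap(n); f=c['frame']; g=f.astype(float).sum(2)
    S[n]=[]
    for u,v in G[n]:
        w=g[v-9:v+10,u-9:u+10]; t=w.min()+0.45*(np.median(w)-w.min())
        k,l,st,ce=cv2.connectedComponentsWithStats((w<t).astype(np.uint8))
        ys,xs=np.mgrid[-9:10,-9:10]
        i=max(range(1,k),key=lambda i:st[i,4]-3*np.hypot(*(ce[i]-9)))
        m=(l==i); wt=np.where(cv2.dilate(m.astype(np.uint8),np.ones((3,3)))>0,np.clip(np.median(w)-w,0,None),0)
        p=(u+(xs*wt).sum()/wt.sum(),v+(ys*wt).sum()/wt.sum()); S[n].append(p)
        print(n,np.round(p,2),m.sum(),atz(c,p,.056))
for i in range(3):
    X=tri([ray(C[n],S[n][i]) for n in G]); print('sock',i,X)
for n in G:
    finder_o=finder.outline_of(n,'post')
    for d in finder_o[:3]:
        m=d['pixels']; ys,xs=np.nonzero(m); print(n,'post',d['confidence'],m.sum(),xs.min(),xs.max(),ys.min(),ys.max(),xs.mean(),ys.mean(),C[n]['frame'][m].mean(0))
    f=C[n]['frame']; u,v=(237,238) if n=='top' else (413,275)
    t=cv2.resize(f[v-28:v+28,u-36:u+36],(390,300),interpolation=cv2.INTER_CUBIC)
    u,v=(343,267) if n=='top' else (339,213)
    t2=cv2.resize(f[v-28:v+28,u-36:u+36],(390,300),interpolation=cv2.INTER_CUBIC)
    tiles.append(np.hstack([t,t2]))
cv2.imwrite('pics/z1.png',np.vstack(tiles)[:,:,::-1])
E
python3 m.py
```

```text
top [312.41 268.  ] 45 [ 0.4958 -0.037   0.056 ]
top [342.83 266.46] 48 [ 0.5018 -0.117   0.056 ]
top [372.95 264.93] 50 [ 0.5077 -0.1966  0.056 ]
scene [364.27 228.23] 52 [ 0.4964 -0.0367  0.056 ]
scene [338.52 212.22] 46 [ 0.5025 -0.1148  0.056 ]
scene [314.22 196.7 ] 46 [ 0.5077 -0.1945  0.056 ]
sock 0 [ 0.4959 -0.037   0.0555]
sock 1 [ 0.5015 -0.1168  0.0543]
sock 2 [ 0.5072 -0.1963  0.0548]
top post 0.68 254 221 238 228 245 229.27165354330708 236.41732283464566 [85.1654 54.5236 32.122 ]
top post 0.6 280 247 265 192 209 256.3142857142857 200.675 [76.1107 43.2964 84.9429]
top post 0.51 81 184 195 247 255 190.20987654320987 250.92592592592592 [66.716  43.7901 26.2099]
scene post 0.83 737 341 364 261 320 352.1831750339213 282.56037991858886 [ 96.1303  55.1682 106.0678]
scene post 0.71 704 402 426 250 301 412.89914772727275 269.2386363636364 [115.2386  77.9503  42.0739]
```

View pics/z1.png

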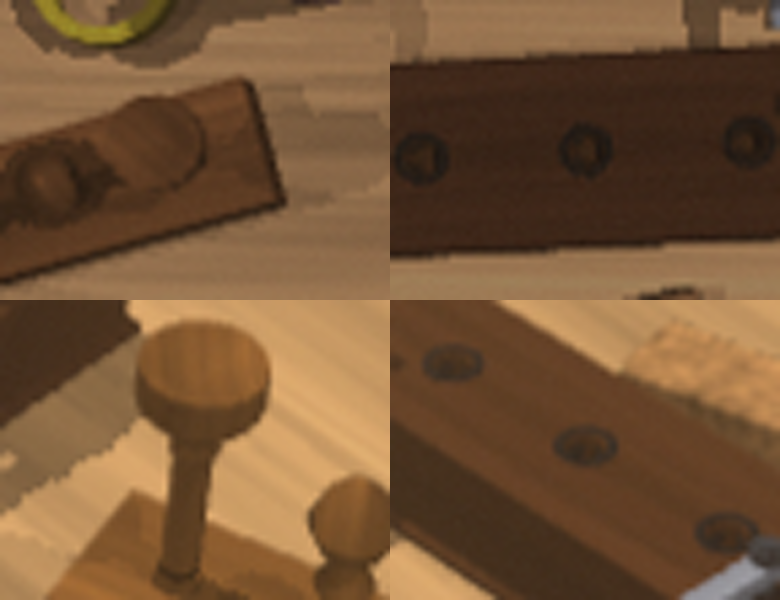

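```bash
python3 - <<'E'
from h import *
np.set_printoptions(precision=4,suppress=True)
ct=cap('top');cs=cap('scene')
pt=(229.4,236.5);ps=(414.0,258.7)
X=tri([ray(ct,pt),ray(cs,ps)]);print(X,atz(ct,pt,.154),atz(cs,ps,.154))
# check: render cup rim at the estimate
P=np.array([0.568,0.168,.154])
for P in (X,atz(ct,pt,.154),atz(cs,ps,.154)):
  for c in (ct,cs):
    a=np.linspace(0,6.28,40); q=proj(c,np.c_[P[0]+.022*np.cos(a),P[1]+.022*np.sin(a),a*0+P[2]]); print(q.min(0),q.max(0))
d=finder.outline_of('top','rack')[0]['pixels']
r=cv2.minAreaRect(np.argwhere(d)[:,::-1].astype(np.float32)); b=cv2.boxPoints(r)
print(r,[atz(ct,p,.05)[:2] for p in b])
# finial, spindle for axis
for k in ('finial','spindle'):
  for n,c in (('scene',cs),):
    for e in finder.outline_of(n,k)[:1]:
      ys,xs=np.nonzero(e['pixels']);print(k,xs.min(),xs.max(),ys.min(),ys.max())
print(bot.read_state()['time_s'])
E
```

```text
[0.5667 0.1682 0.1509] [0.5665 0.1676 0.154 ] [0.5693 0.1705 0.154 ]
[220.4575 227.563 ] [238.297  245.4852]
[401.679  250.6144] [426.2594 267.0087]
[220.4523 227.5221] [238.3402 245.4928]
[401.6476 249.1368] [426.2631 265.5099]
[219.3387 226.3524] [237.218 244.315]
[401.6625 250.5818] [426.3455 267.0445]
((215.62388610839844, 245.91290283203125), (26.24444007873535, 72.31588745117188), 73.3007583618164) [array([0.5509, 0.3262]), array([0.6112, 0.1417]), array([0.5447, 0.1192]), array([0.4845, 0.3029])]
finial 434 450 280 313
spindle 464 478 295 327
2.05
```

Units first: shifts go in shares of 0.8 m and turns go in shares of 2 pi rad. So -0.2688 m is -0.336, -0.168 m is -0.21, 28.8 degrees is 0.08.

Emit:
{"fn": "play_rows", "kwargs": {"motion": [[[-0.042, -0.0225, 0, 0, 0, 0.01], [-0.084, -0.045, 0, 0, 0, 0.02], [-0.126, -0.0675, 0, 0, 0, 0.03], [-0.168, -0.09, 0, 0, 0, 0.04], [-0.21, -0.1125, 0, 0, 0, 0.05], [-0.252, -0.135, 0, 0, 0, 0.06], [-0.294, -0.1575, 0, 0, 0, 0.07], [-0.336, -0.18, 0, 0, 0, 0.08]]], "fingers": 0.075}}

```text
time_s: 2.72
position: [0.4434, 0.3268, 0.2398]
tcp_rot: [[-0.599, 0.801, 0.0], [0.801, 0.599, 0.0], [-0.0, 0.001, -1.0]]
force: [0.5, 0.3, 0.6]
opening: 0.857
grasp_force: 0.0
```

Scaled: -0.203 m is -0.2538, 0.001 m is 0.0013, 18.9 degrees is 0.0525.

Emit:
{"fn": "play_rows", "kwargs": {"motion": [[[-0.0425, 0.0006, 0, 0, 0, 0.0089], [-0.085, 0.0013, 0, 0, 0, 0.0178], [-0.1275, 0.0019, 0, 0, 0, 0.0267], [-0.17, 0.0025, 0, 0, 0, 0.0356], [-0.2125, 0.0031, 0, 0, 0, 0.0444], [-0.2538, 0.0038, 0, 0, 0, 0.0525], [-0.2538, 0.0038, 0, 0, 0, 0.0525], [-0.2538, 0.0038, 0, 0, 0, 0.0525]]]}}

```text
time_s: 3.38
position: [0.5681, 0.1663, 0.2395]
tcp_rot: [[-0.307, 0.952, 0.0], [0.952, 0.307, 0.0], [0.0, 0.0, -1.0]]
force: [0.1, -0.1, -0.5]
opening: 0.861
grasp_force: 0.0
```

Scaled: 0.0955 m is 0.1194, 0.0014 m is 0.0018.

Emit:
{"fn": "play_rows", "kwargs": {"motion": [[[0.0018, -0.0008, 0.0313, 0, 0, 0], [0.0018, -0.0008, 0.0625, 0, 0, 0], [0.0018, -0.0008, 0.0875, 0, 0, 0], [0.0018, -0.0008, 0.1063, 0, 0, 0], [0.0018, -0.0008, 0.1163, 0, 0, 0], [0.0018, -0.0008, 0.1194, 0, 0, 0], [0.0018, -0.0008, 0.1194, 0, 0, 0]]]}}

```text
time_s: 3.97
position: [0.5653, 0.1699, 0.1438]
tcp_rot: [[-0.311, 0.95, -0.001], [0.95, 0.311, 0.0], [0.0, -0.001, -1.0]]
force: [-0.2, 0.4, -0.1]
opening: 0.861
grasp_force: 0.0
```

Emit:
{"fn": "play_rows", "kwargs": {"motion": [[[0, 0, 0, 0, 0, 0], [0, 0, 0, 0, 0, 0], [0, 0, 0, 0, 0, 0], [0, 0, 0, 0, 0, 0], [0, 0, 0, 0, 0, 0], [0, 0, 0, 0, 0, 0]]], "fingers": 0.03}}

```text
time_s: 4.47
position: [0.5661, 0.1691, 0.1444]
tcp_rot: [[-0.31, 0.951, 0.001], [0.951, 0.31, 0.0], [-0.0, 0.001, -1.0]]
force: [0.3, 0.6, 1.9]
opening: 0.495
grasp_force: 30.3
```

Emit:
{"fn": "play_rows", "kwargs": {"motion": [[[0, 0, -0.0125, 0, 0, 0], [0, 0, -0.0375, 0, 0, 0], [0, 0, -0.0688, 0, 0, 0], [0, 0, -0.1, 0, 0, 0], [0, 0, -0.1188, 0, 0, 0], [0, 0, -0.125, 0, 0, 0], [0, 0, -0.125, 0, 0, 0]]]}}

```text
time_s: 5.05
position: [0.5667, 0.1692, 0.246]
tcp_rot: [[-0.31, 0.951, 0.004], [0.951, 0.31, 0.0], [-0.001, 0.003, -1.0]]
force: [0.3, -0.2, -1.1]
opening: 0.495
grasp_force: 30.0
```

```bash
python3 - <<'E'
from h import *
s=bot.read_state();print(s['position'],s['tcp_rot'],s['force'])
E
```

```text
[0.56667147 0.16917965 0.24603183] [[-3.10229415e-01  9.50655220e-01  3.51599017e-03]
 [ 9.50661414e-01  3.10230172e-01  3.41992932e-04]
 [-7.65648867e-04  3.44861245e-03 -9.99993760e-01]] [ 0.25566878 -0.1560339  -1.06699879]
```

Scaled: -0.174 m is -0.2175, -0.1314 m is -0.1643.

Emit:
{"fn": "play_rows", "kwargs": {"motion": [[[-0.0188, -0.0144, 0, 0, 0, 0], [-0.0563, -0.0425, 0, 0, 0, 0], [-0.0963, -0.0725, 0, 0, 0, 0], [-0.1375, -0.1038, 0, 0, 0, 0], [-0.1775, -0.1338, 0, 0, 0, 0], [-0.205, -0.155, 0, 0, 0, 0], [-0.2175, -0.1643, 0, 0, 0, 0], [-0.2175, -0.1643, 0, 0, 0, 0]]]}}

```text
time_s: 5.72
position: [0.4932, -0.0394, 0.2428]
tcp_rot: [[-0.306, 0.952, -0.004], [0.952, 0.306, 0.0], [0.001, -0.003, -1.0]]
force: [0.1, 0.6, -1.3]
opening: 0.496
grasp_force: 30.0
```

Scaled: 0.045 m is 0.0563, 0.04 m is 0.05.

Emit:
{"fn": "play_rows", "kwargs": {"motion": [[[0, 0, 0.0188, 0, 0, 0], [0, 0, 0.0375, 0, 0, 0], [0, 0, 0.05, 0, 0, 0], [0, 0, 0.0563, 0, 0, 0], [0, 0, 0.0563, 0, 0, 0], [0, 0, 0.0563, 0, 0, 0]]]}}

```text
time_s: 6.22
position: [0.495, -0.0364, 0.1987]
tcp_rot: [[-0.311, 0.95, -0.001], [0.95, 0.311, 0.001], [0.001, -0.001, -1.0]]
force: [0.2, -0.4, -1.1]
opening: 0.496
grasp_force: 30.0
```

```bash
python3 - <<'E'
from h import *
np.set_printoptions(precision=4,suppress=True)
s=bot.read_state();print(s['time_s'],s['position'],s['tcp_rot'][:,2],s['force'])
c=cap('scene'); t=cap('top')
print(proj(c,[[.4958,-.037,.056],[.4958,-.037,.071],[.4958,-.037,.113]]))
f=c['frame'][150:260,300:440]; g=t['frame'][210:320,250:390]
cv2.imwrite('pics/z2.png',cv2.resize(f,(784,600),interpolation=cv2.INTER_CUBIC)[:,:,::-1])
E
```

```text
6.2167 [ 0.495  -0.0364  0.1987] [-0.0011  0.0005 -1.    ] [ 0.2295 -0.4301 -1.0542]
[[364.3787 228.0529]
 [364.6439 222.6082]
 [365.4064 206.9258]]
```

View pics/z2.png

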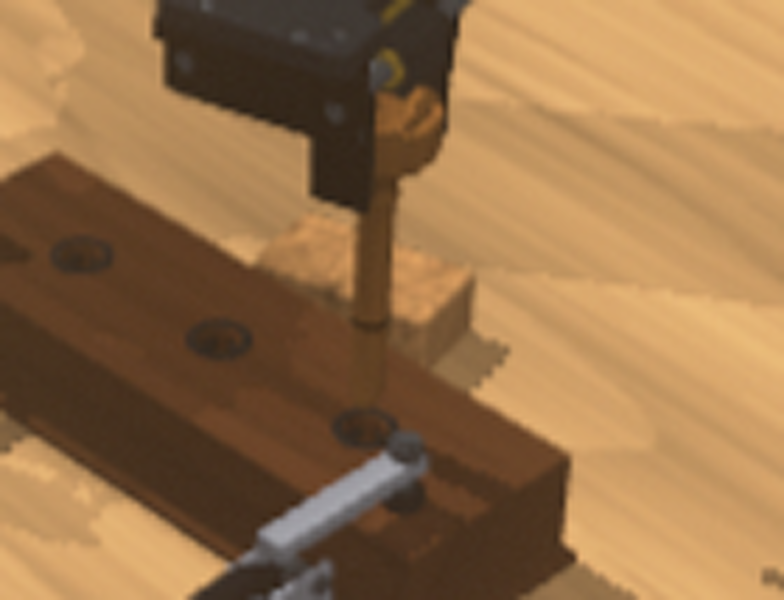

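Scaled: 0.018 m is 0.0225, 0.0169 m is 0.0211.

Emit:
{"fn": "play_rows", "kwargs": {"motion": [[[0, 0, 0.005, 0, 0, 0], [0, 0, 0.01, 0, 0, 0], [0, 0, 0.0138, 0, 0, 0], [0, 0, 0.0163, 0, 0, 0], [0, 0, 0.0179, 0, 0, 0], [0, 0, 0.0195, 0, 0, 0], [0, 0, 0.0211, 0, 0, 0], [0, 0, 0.0225, 0, 0, 0]]]}}

```text
time_s: 6.98
position: [0.4951, -0.0371, 0.181]
tcp_rot: [[-0.31, 0.951, 0.0], [0.951, 0.31, -0.0], [-0.0, 0.0, -1.0]]
force: [-0.4, 0.9, -1.4]
opening: 0.496
grasp_force: 30.0
```

Scaled: 0.0078 m is 0.0098, 0.0065 m is 0.0081.

Emit:
{"fn": "play_rows", "kwargs": {"motion": [[[0, 0, 0.0016, 0, 0, 0], [0, 0, 0.0033, 0, 0, 0], [0, 0, 0.0049, 0, 0, 0], [0, 0, 0.0065, 0, 0, 0], [0, 0, 0.0081, 0, 0, 0], [0, 0, 0.0098, 0, 0, 0]]]}}

```text
time_s: 7.48
position: [0.4947, -0.0371, 0.1735]
tcp_rot: [[-0.311, 0.951, -0.001], [0.951, 0.311, -0.0], [-0.0, -0.001, -1.0]]
force: [-2.2, -0.5, 6.1]
opening: 0.5
grasp_force: 30.0
```

Scaled: 0.0078 m is 0.0098, 0.0065 m is 0.0081.

Emit:
{"fn": "play_rows", "kwargs": {"motion": [[[0, 0, 0.0016, 0, 0, 0], [0, 0, 0.0033, 0, 0, 0], [0, 0, 0.0049, 0, 0, 0], [0, 0, 0.0065, 0, 0, 0], [0, 0, 0.0081, 0, 0, 0], [0, 0, 0.0098, 0, 0, 0]]]}}

```text
time_s: 7.98
position: [0.4951, -0.0372, 0.1661]
tcp_rot: [[-0.31, 0.951, 0.001], [0.951, 0.31, -0.0], [-0.001, 0.001, -1.0]]
force: [-1.2, -0.9, 5.2]
opening: 0.498
grasp_force: 30.0
```

Scaled: 0.0048 m is 0.006, 0.0036 m is 0.0045.

Emit:
{"fn": "play_rows", "kwargs": {"motion": [[[0, 0, 0.0015, 0, 0, 0], [0, 0, 0.003, 0, 0, 0], [0, 0, 0.0045, 0, 0, 0], [0, 0, 0.006, 0, 0, 0]]]}}

```text
time_s: 8.32
position: [0.4952, -0.0372, 0.1608]
tcp_rot: [[-0.31, 0.951, 0.0], [0.951, 0.31, -0.0], [-0.0, 0.0, -1.0]]
force: [-3.3, -1.0, 17.7]
opening: 0.497
grasp_force: 30.0
```

Scaled: 0.0006 m is 0.0008, 0.0003 m is 0.0004.

Emit:
{"fn": "play_rows", "kwargs": {"motion": [[[0, 0, 0.0004, 0, 0, 0], [0, 0, 0.0008, 0, 0, 0]]]}}

```text
time_s: 8.48
position: [0.4954, -0.0374, 0.1609]
tcp_rot: [[-0.311, 0.951, 0.001], [0.951, 0.311, -0.001], [-0.001, 0.0, -1.0]]
force: [-2.2, -0.6, 13.6]
opening: 0.496
grasp_force: 30.0
```

```bash
python3 - <<'E'
from h import *
s=bot.read_state();print(s['time_s'],s['position'],s['force'],s['moment'])
c=cap('scene')
f=c['frame'][150:260,300:440]
cv2.imwrite('pics/z3.png',cv2.resize(f,(784,600),interpolation=cv2.INTER_CUBIC)[:,:,::-1])
E
```

```text
8.4833 [ 0.49538304 -0.03736213  0.16087037] [-2.17938623 -0.6333664  13.61452048] [-0.25053544  0.80750969 -0.04971351]
```

View pics/z3.png

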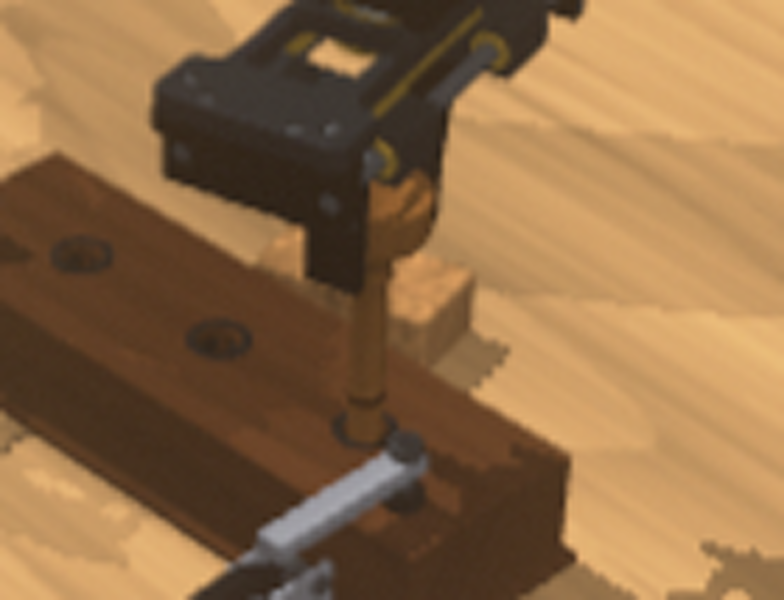

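Emit:
{"fn": "play_rows", "kwargs": {"motion": [[[0, 0, 0.0006, 0, 0, 0], [0, 0, 0.0013, 0, 0, 0], [0, 0, 0.0013, 0, 0, 0]]]}}

```text
time_s: 8.78
position: [0.4956, -0.0376, 0.1608]
tcp_rot: [[-0.311, 0.95, 0.002], [0.95, 0.311, -0.001], [-0.002, 0.001, -1.0]]
force: [-3.4, -0.1, 18.0]
opening: 0.496
grasp_force: 30.0
```

Scaled: -0.042 m is -0.0525, -0.035 m is -0.0438.

Emit:
{"fn": "play_rows", "kwargs": {"motion": [[[0, 0, -0.005, 0, 0, 0], [0, 0, -0.0113, 0, 0, 0], [0, 0, -0.0175, 0, 0, 0], [0, 0, -0.025, 0, 0, 0], [0, 0, -0.0338, 0, 0, 0], [0, 0, -0.0438, 0, 0, 0], [0, 0, -0.0525, 0, 0, 0], [0, 0, -0.0525, 0, 0, 0]]]}}

```text
time_s: 9.45
position: [0.4964, -0.0374, 0.2031]
tcp_rot: [[-0.31, 0.951, 0.004], [0.951, 0.31, -0.001], [-0.003, 0.004, -1.0]]
force: [-0.3, 0.8, -0.9]
opening: 0.49
grasp_force: 30.0
```

Emit:
{"fn": "play_rows", "kwargs": {"motion": [[[0, 0, 0, 0, 0, 0]]]}}

```text
time_s: 9.53
position: [0.4955, -0.0372, 0.2019]
tcp_rot: [[-0.31, 0.951, 0.002], [0.951, 0.31, -0.001], [-0.001, 0.002, -1.0]]
force: [-0.1, -0.3, -0.8]
opening: 0.494
grasp_force: 30.0
```

Scaled: -0.0779 m is -0.0974, -0.0191 m is -0.0239.

Emit:
{"fn": "play_rows", "kwargs": {"motion": [[[-0.0188, -0.0046, 0, 0, 0, 0], [-0.0438, -0.0108, 0, 0, 0, 0], [-0.0688, -0.0169, 0, 0, 0, 0], [-0.0875, -0.0215, 0, 0, 0, 0], [-0.0974, -0.0239, 0, 0, 0, 0], [-0.0974, -0.0239, 0, 0, 0, 0], [-0.0974, -0.0239, 0, 0, 0, 0], [-0.0974, -0.0239, 0, 0, 0, 0]]]}}

```text
time_s: 10.2
position: [0.5005, -0.1161, 0.2008]
tcp_rot: [[-0.311, 0.951, -0.001], [0.951, 0.311, 0.001], [0.001, -0.001, -1.0]]
force: [0.4, 0.7, -0.1]
opening: 0.494
grasp_force: 30.0
```

```bash
python3 - <<'E'
from h import *
s=bot.read_state();print(s['time_s'],s['position'],s['force'],s['moment'])
c=cap('scene')
z=s['position'][2]-.128; P=[.5017,-.117]
print((proj(c,[P+[.056],P+[z],P+[z+.042]])+.5-[280,140])*[5.6,5.4545])
f=c['frame'][140:250,280:420]
cv2.imwrite('pics/z4.png',cv2.resize(f,(784,600),interpolation=cv2.INTER_CUBIC)[:,:,::-1])
E
```

```text
10.2 [ 0.50049306 -0.11610865  0.20080314] [ 0.4342303   0.66094542 -0.09686369] [-0.04211573  0.03519813 -0.01304567]
[[328.48003057 393.26512257]
 [328.90854042 360.34103595]
 [330.00723342 275.6976769 ]]
```

View pics/z4.png

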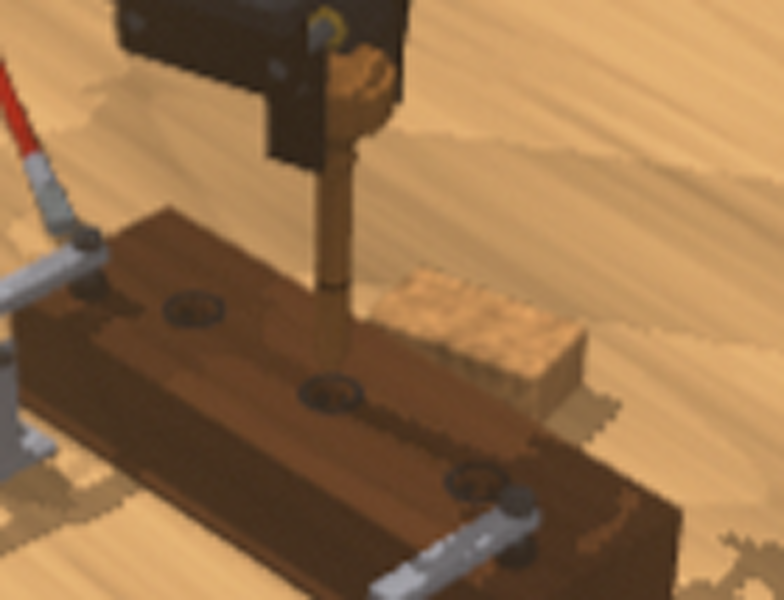

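Scaled: 0.021 m is 0.0263, 0.0197 m is 0.0246.

Emit:
{"fn": "play_rows", "kwargs": {"motion": [[[0, 0, 0.005, 0, 0, 0], [0, 0, 0.01, 0, 0, 0], [0, 0, 0.015, 0, 0, 0], [0, 0, 0.0188, 0, 0, 0], [0, 0, 0.0213, 0, 0, 0], [0, 0, 0.023, 0, 0, 0], [0, 0, 0.0246, 0, 0, 0], [0, 0, 0.0263, 0, 0, 0]]]}}

```text
time_s: 10.92
position: [0.5011, -0.1171, 0.1799]
tcp_rot: [[-0.31, 0.951, 0.0], [0.951, 0.31, -0.0], [-0.0, 0.0, -1.0]]
force: [-0.5, 0.2, 0.1]
opening: 0.494
grasp_force: 30.0
```

Scaled: 0.0078 m is 0.0098, 0.0065 m is 0.0081.

Emit:
{"fn": "play_rows", "kwargs": {"motion": [[[0, 0, 0.0016, 0, 0, 0], [0, 0, 0.0033, 0, 0, 0], [0, 0, 0.0049, 0, 0, 0], [0, 0, 0.0065, 0, 0, 0], [0, 0, 0.0081, 0, 0, 0], [0, 0, 0.0098, 0, 0, 0]]]}}

```text
time_s: 11.42
position: [0.5009, -0.1172, 0.1727]
tcp_rot: [[-0.311, 0.951, -0.0], [0.951, 0.311, -0.0], [-0.0, -0.0, -1.0]]
force: [-1.5, -0.2, 7.6]
opening: 0.495
grasp_force: 30.0
```

Scaled: 0.0078 m is 0.0098, 0.0065 m is 0.0081.

Emit:
{"fn": "play_rows", "kwargs": {"motion": [[[0, 0, 0.0016, 0, 0, 0], [0, 0, 0.0033, 0, 0, 0], [0, 0, 0.0049, 0, 0, 0], [0, 0, 0.0065, 0, 0, 0], [0, 0, 0.0081, 0, 0, 0], [0, 0, 0.0098, 0, 0, 0]]]}}

```text
time_s: 11.92
position: [0.5011, -0.1172, 0.165]
tcp_rot: [[-0.31, 0.951, 0.001], [0.951, 0.31, -0.001], [-0.001, 0.0, -1.0]]
force: [-1.8, 0.2, 5.5]
opening: 0.499
grasp_force: 30.0
```

Depth about 19 mm; continue in small calls.

Scaled: 0.0052 m is 0.0065, 0.0039 m is 0.0049.

Emit:
{"fn": "play_rows", "kwargs": {"motion": [[[0, 0, 0.0016, 0, 0, 0], [0, 0, 0.0033, 0, 0, 0], [0, 0, 0.0049, 0, 0, 0], [0, 0, 0.0065, 0, 0, 0]]]}}

```text
time_s: 12.25
position: [0.5011, -0.1171, 0.1592]
tcp_rot: [[-0.31, 0.951, 0.0], [0.951, 0.31, -0.0], [-0.0, -0.0, -1.0]]
force: [-2.1, -0.3, 5.4]
opening: 0.495
grasp_force: 30.0
```

Scaled: 0.002 m is 0.0025, 0.001 m is 0.0013.

Emit:
{"fn": "play_rows", "kwargs": {"motion": [[[0, 0, 0.0013, 0, 0, 0], [0, 0, 0.0025, 0, 0, 0]]]}}

```text
time_s: 12.42
position: [0.5011, -0.1171, 0.1571]
tcp_rot: [[-0.31, 0.951, -0.0], [0.951, 0.31, 0.0], [0.0, -0.0, -1.0]]
force: [-1.7, -0.4, 6.8]
opening: 0.491
grasp_force: 30.0
```

Scaled: 0.003 m is 0.0038, 0.002 m is 0.0025.

Emit:
{"fn": "play_rows", "kwargs": {"motion": [[[0, 0, 0.0013, 0, 0, 0], [0, 0, 0.0025, 0, 0, 0], [0, 0, 0.0038, 0, 0, 0]]]}}

```text
time_s: 12.67
position: [0.5016, -0.1177, 0.1559]
tcp_rot: [[-0.311, 0.95, 0.001], [0.95, 0.311, -0.002], [-0.002, 0.001, -1.0]]
force: [-4.4, -0.4, 24.2]
opening: 0.496
grasp_force: 30.0
```

Scaled: -0.046 m is -0.0575, -0.038 m is -0.0475.

Emit:
{"fn": "play_rows", "kwargs": {"motion": [[[0, 0, -0.005, 0, 0, 0], [0, 0, -0.0113, 0, 0, 0], [0, 0, -0.0175, 0, 0, 0], [0, 0, -0.025, 0, 0, 0], [0, 0, -0.035, 0, 0, 0], [0, 0, -0.0475, 0, 0, 0], [0, 0, -0.0575, 0, 0, 0], [0, 0, -0.0575, 0, 0, 0]]]}}

```text
time_s: 13.33
position: [0.5028, -0.1178, 0.2029]
tcp_rot: [[-0.31, 0.951, 0.005], [0.951, 0.31, -0.002], [-0.004, 0.004, -1.0]]
force: [0.5, -0.2, -0.4]
opening: 0.498
grasp_force: 30.0
```

Scaled: -0.0776 m is -0.097, -0.07 m is -0.0875.

Emit:
{"fn": "play_rows", "kwargs": {"motion": [[[-0.0188, -0.0046, 0, 0, 0, 0], [-0.0438, -0.0108, 0, 0, 0, 0], [-0.0688, -0.0169, 0, 0, 0, 0], [-0.0875, -0.0215, 0, 0, 0, 0], [-0.097, -0.0239, 0, 0, 0, 0], [-0.097, -0.0239, 0, 0, 0, 0], [-0.097, -0.0239, 0, 0, 0, 0], [-0.097, -0.0239, 0, 0, 0, 0]]]}}

```text
time_s: 14.0
position: [0.5065, -0.1957, 0.2]
tcp_rot: [[-0.31, 0.951, -0.001], [0.951, 0.31, 0.001], [0.001, -0.001, -1.0]]
force: [-0.3, -0.6, -0.8]
opening: 0.497
grasp_force: 30.0
```

```bash
python3 - <<'E'
from h import *
s=bot.read_state();print(s['time_s'],s['position'],s['force'],s['moment'])
c=cap('scene')
z=s['position'][2]-.128; P=[.5076,-.1966]
print((proj(c,[P+[.056],P+[z],P+[z+.042]])+.5-[260,130])*[5.6,5.4545])
f=c['frame'][130:240,260:400]
cv2.imwrite('pics/z5.png',cv2.resize(f,(784,600),interpolation=cv2.INTER_CUBIC)[:,:,::-1])
E
```

```text
14.0 [ 0.50645698 -0.19572879  0.20003871] [-0.32590941 -0.58173157 -0.76154912] [-0.07229537  0.0572489   0.00082332]
[[303.50311013 364.18826117]
 [302.88458143 333.15427943]
 [301.22167661 249.67951929]]
```

View pics/z5.png

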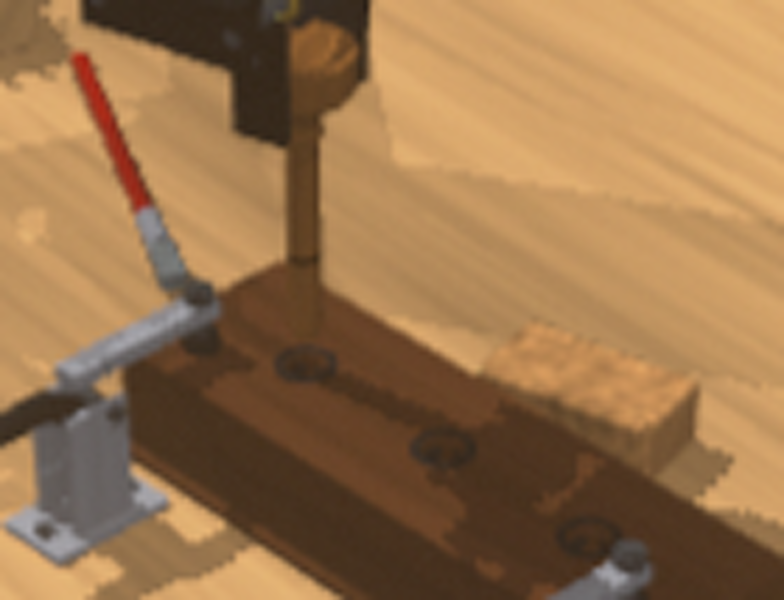

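Mouth at tile (306,364), line at (303,259); expected shift about −2.3, so aligned. Feed in.

Scaled: 0.021 m is 0.0263, 0.0197 m is 0.0246.

Emit:
{"fn": "play_rows", "kwargs": {"motion": [[[0, 0, 0.005, 0, 0, 0], [0, 0, 0.01, 0, 0, 0], [0, 0, 0.015, 0, 0, 0], [0, 0, 0.0188, 0, 0, 0], [0, 0, 0.0213, 0, 0, 0], [0, 0, 0.023, 0, 0, 0], [0, 0, 0.0246, 0, 0, 0], [0, 0, 0.0263, 0, 0, 0]]]}}

```text
time_s: 14.72
position: [0.507, -0.1968, 0.1791]
tcp_rot: [[-0.31, 0.951, 0.0], [0.951, 0.31, -0.0], [-0.0, 0.0, -1.0]]
force: [-1.1, -0.6, -1.0]
opening: 0.494
grasp_force: 30.0
```

Scaled: 0.0078 m is 0.0098, 0.0065 m is 0.0081.

Emit:
{"fn": "play_rows", "kwargs": {"motion": [[[0, 0, 0.0016, 0, 0, 0], [0, 0, 0.0033, 0, 0, 0], [0, 0, 0.0049, 0, 0, 0], [0, 0, 0.0065, 0, 0, 0], [0, 0, 0.0081, 0, 0, 0], [0, 0, 0.0098, 0, 0, 0]]]}}

```text
time_s: 15.22
position: [0.5069, -0.197, 0.1719]
tcp_rot: [[-0.31, 0.951, 0.0], [0.951, 0.31, -0.001], [-0.001, -0.0, -1.0]]
force: [-1.8, -0.5, 5.5]
opening: 0.496
grasp_force: 30.0
```

Scaled: 0.0078 m is 0.0098, 0.0065 m is 0.0081.

Emit:
{"fn": "play_rows", "kwargs": {"motion": [[[0, 0, 0.0016, 0, 0, 0], [0, 0, 0.0033, 0, 0, 0], [0, 0, 0.0049, 0, 0, 0], [0, 0, 0.0065, 0, 0, 0], [0, 0, 0.0081, 0, 0, 0], [0, 0, 0.0098, 0, 0, 0]]]}}

```text
time_s: 15.72
position: [0.507, -0.197, 0.1642]
tcp_rot: [[-0.31, 0.951, 0.0], [0.951, 0.31, -0.001], [-0.001, 0.0, -1.0]]
force: [-2.1, -0.4, 5.8]
opening: 0.494
grasp_force: 30.0
```

Scaled: 0.0052 m is 0.0065, 0.0039 m is 0.0049.

Emit:
{"fn": "play_rows", "kwargs": {"motion": [[[0, 0, 0.0016, 0, 0, 0], [0, 0, 0.0033, 0, 0, 0], [0, 0, 0.0049, 0, 0, 0], [0, 0, 0.0065, 0, 0, 0]]]}}

```text
time_s: 16.05
position: [0.5069, -0.1968, 0.1585]
tcp_rot: [[-0.31, 0.951, 0.0], [0.951, 0.31, -0.0], [-0.0, -0.0, -1.0]]
force: [-2.0, -0.5, 6.9]
opening: 0.497
grasp_force: 30.0
```

Scaled: 0.0039 m is 0.0049, 0.0026 m is 0.0033.

Emit:
{"fn": "play_rows", "kwargs": {"motion": [[[0, 0, 0.0016, 0, 0, 0], [0, 0, 0.0033, 0, 0, 0], [0, 0, 0.0049, 0, 0, 0]]]}}

```text
time_s: 16.3
position: [0.5069, -0.1968, 0.1546]
tcp_rot: [[-0.31, 0.951, -0.0], [0.951, 0.31, -0.0], [-0.0, -0.0, -1.0]]
force: [-1.0, -0.3, 5.9]
opening: 0.496
grasp_force: 30.0
```

Scaled: 0.0039 m is 0.0049, 0.0026 m is 0.0033.

Emit:
{"fn": "play_rows", "kwargs": {"motion": [[[0, 0, 0.0016, 0, 0, 0], [0, 0, 0.0033, 0, 0, 0], [0, 0, 0.0049, 0, 0, 0]]]}}

```text
time_s: 16.55
position: [0.5069, -0.1968, 0.1506]
tcp_rot: [[-0.31, 0.951, -0.0], [0.951, 0.31, -0.0], [-0.0, -0.0, -1.0]]
force: [-2.0, 0.2, 4.7]
opening: 0.494
grasp_force: 30.0
```

Scaled: 0.0052 m is 0.0065, 0.0039 m is 0.0049.

Emit:
{"fn": "play_rows", "kwargs": {"motion": [[[0, 0, 0.0016, 0, 0, 0], [0, 0, 0.0033, 0, 0, 0], [0, 0, 0.0049, 0, 0, 0], [0, 0, 0.0065, 0, 0, 0]]]}}

```text
time_s: 16.88
position: [0.5069, -0.1968, 0.1454]
tcp_rot: [[-0.31, 0.951, -0.0], [0.951, 0.31, -0.0], [-0.0, -0.0, -1.0]]
force: [-1.9, -0.9, 3.9]
opening: 0.499
grasp_force: 30.0
```

Depth about 38.6 mm: this is the deep one.

Scaled: 0.0036 m is 0.0045, 0.0024 m is 0.003.

Emit:
{"fn": "play_rows", "kwargs": {"motion": [[[0, 0, 0.0015, 0, 0, 0], [0, 0, 0.003, 0, 0, 0], [0, 0, 0.0045, 0, 0, 0]]]}}

```text
time_s: 17.13
position: [0.5069, -0.1968, 0.1418]
tcp_rot: [[-0.31, 0.951, -0.0], [0.951, 0.31, -0.0], [-0.0, -0.0, -1.0]]
force: [-1.0, -0.4, 4.9]
opening: 0.497
grasp_force: 30.0
```

Scaled: 0.0016 m is 0.002, 0.0008 m is 0.001.

Emit:
{"fn": "play_rows", "kwargs": {"motion": [[[0, 0, 0.001, 0, 0, 0], [0, 0, 0.002, 0, 0, 0]]]}}

```text
time_s: 17.3
position: [0.5069, -0.1968, 0.1402]
tcp_rot: [[-0.31, 0.951, -0.0], [0.951, 0.31, -0.0], [-0.0, -0.0, -1.0]]
force: [-2.0, -0.8, 9.5]
opening: 0.493
grasp_force: 30.0
```

Scaled: 0.0016 m is 0.002, 0.0008 m is 0.001.

Emit:
{"fn": "play_rows", "kwargs": {"motion": [[[0, 0, 0.001, 0, 0, 0], [0, 0, 0.002, 0, 0, 0]]]}}

```text
time_s: 17.47
position: [0.5073, -0.1972, 0.1401]
tcp_rot: [[-0.311, 0.95, 0.001], [0.95, 0.311, -0.001], [-0.001, 0.0, -1.0]]
force: [-4.4, 0.8, 20.4]
opening: 0.495
grasp_force: 30.0
```

Scaled: 0.001 m is 0.0013, 0.0006 m is 0.0008.

Emit:
{"fn": "play_rows", "kwargs": {"motion": [[[0, 0, 0.0008, 0, 0, 0], [0, 0, 0.0013, 0, 0, 0], [0, 0, 0.0013, 0, 0, 0]]]}}

```text
time_s: 17.72
position: [0.5073, -0.1974, 0.14]
tcp_rot: [[-0.311, 0.95, 0.001], [0.95, 0.311, -0.002], [-0.002, 0.001, -1.0]]
force: [-5.6, 0.6, 19.7]
opening: 0.492
grasp_force: 30.0
```

Scaled: 0.0012 m is 0.0015, 0.0007 m is 0.0009.

Emit:
{"fn": "play_rows", "kwargs": {"motion": [[[0, 0, 0.0009, 0, 0, 0], [0, 0, 0.0015, 0, 0, 0], [0, 0, 0.0015, 0, 0, 0]]]}}

```text
time_s: 17.97
position: [0.5075, -0.1977, 0.14]
tcp_rot: [[-0.311, 0.95, 0.002], [0.95, 0.311, -0.003], [-0.003, 0.001, -1.0]]
force: [-5.8, 0.7, 28.1]
opening: 0.493
grasp_force: 30.0
```

```bash
python3 - <<'E'
from h import *
s=bot.read_state();print(s['time_s'],s['position'],s['force'],s['moment'])
c=cap('scene')
f=c['frame'][130:240,260:400]
cv2.imwrite('pics/z6.png',cv2.resize(f,(784,600),interpolation=cv2.INTER_CUBIC)[:,:,::-1])
E
```

```text
17.9667 [ 0.50751142 -0.19765007  0.13996539] [-5.84059826  0.73856661 28.08170512] [-0.06299679  1.54197511 -0.03296176]
```

View pics/z6.png

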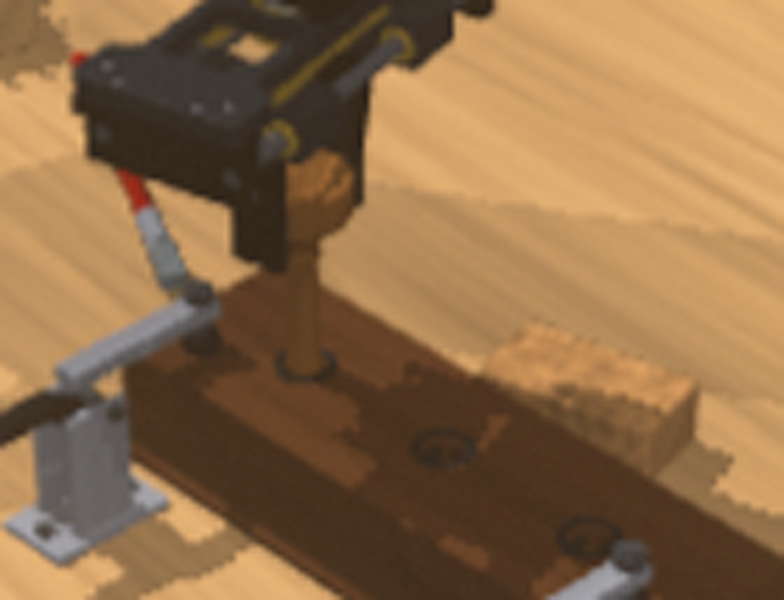

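Scaled: -0.003 m is -0.0038, -0.001 m is -0.0013.

Emit:
{"fn": "play_rows", "kwargs": {"motion": [[[0, 0, -0.0013, 0, 0, 0], [0, 0, -0.0025, 0, 0, 0], [0, 0, -0.0038, 0, 0, 0], [0, 0, -0.0038, 0, 0, 0]]]}}

```text
time_s: 18.35
position: [0.5071, -0.197, 0.1402]
tcp_rot: [[-0.31, 0.951, 0.001], [0.951, 0.31, -0.001], [-0.001, 0.0, -1.0]]
force: [-2.8, -0.8, 10.0]
opening: 0.494
grasp_force: 30.0
```

Emit:
{"fn": "play_rows", "kwargs": {"motion": [[[0, 0, 0, 0, 0, 0], [0, 0, 0, 0, 0, 0], [0, 0, 0, 0, 0, 0], [0, 0, 0, 0, 0, 0], [0, 0, 0, 0, 0, 0], [0, 0, 0, 0, 0, 0]]], "fingers": 0.075}}

```text
time_s: 18.85
position: [0.507, -0.1966, 0.1391]
tcp_rot: [[-0.31, 0.951, -0.0], [0.951, 0.31, 0.0], [0.0, -0.0, -1.0]]
force: [0.4, -0.3, 0.4]
opening: 0.833
grasp_force: 0.0
```

Scaled: -0.12 m is -0.15, -0.11 m is -0.1375.

Emit:
{"fn": "play_rows", "kwargs": {"motion": [[[0, 0, -0.0125, 0, 0, 0], [0, 0, -0.0375, 0, 0, 0], [0, 0, -0.0688, 0, 0, 0], [0, 0, -0.1063, 0, 0, 0], [0, 0, -0.1375, 0, 0, 0], [0, 0, -0.15, 0, 0, 0], [0, 0, -0.15, 0, 0, 0], [0, 0, -0.15, 0, 0, 0]]]}}

```text
time_s: 19.52
position: [0.5067, -0.1966, 0.2595]
tcp_rot: [[-0.31, 0.951, 0.0], [0.951, 0.31, -0.0], [-0.0, 0.0, -1.0]]
force: [0.0, -0.8, -1.3]
opening: 0.865
grasp_force: 0.0
```

```bash
python3 - <<'E'
from h import *
s=bot.read_state();print(s['time_s'],s['position'],s['force'],s['opening'])
c=cap('scene')
f=c['frame'][130:240,260:400]
cv2.imwrite('pics/z7.png',cv2.resize(f,(784,600),interpolation=cv2.INTER_CUBIC)[:,:,::-1])
E
```

```text
19.5167 [ 0.50671406 -0.19655397  0.25946291] [ 0.00551806 -0.79020484 -1.33307581] 0.8651387949981441
```

View pics/z7.png

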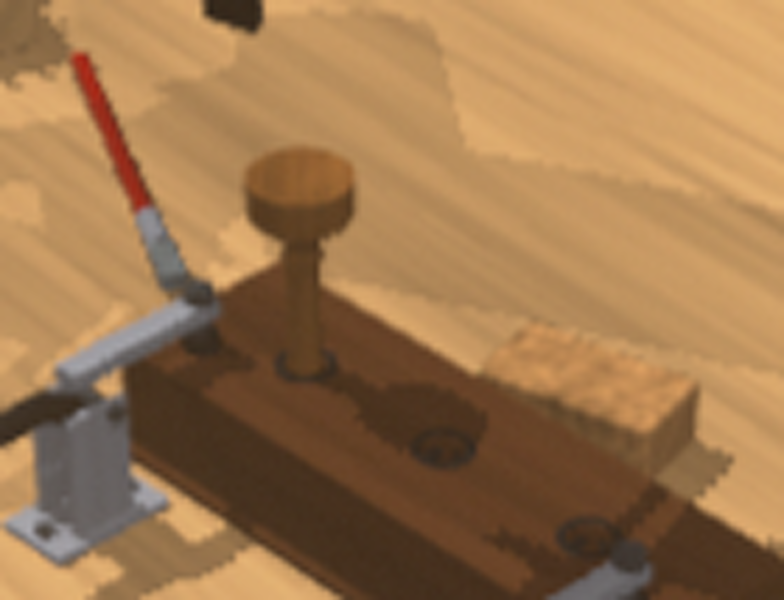

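The post stands upright in the third socket, around tile (305,365), with its line at the plank's top and the gripper clear.

```bash
python3 -c "
from rig import bot; print(bot.hand_in())"
```

```text
the job is handed in; nothing more can be done
None
```

The job is handed in, verdict not shown: the first two sockets bottomed at about 23 and 28 mm, and the post now stands upright and released in the third (y = -80 mm), bottomed at about 44 mm with its line at the plank's top.

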